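# Empty the tub and fit out the dry-block heater

## Task

Empty the tub and get the dry-block heater ready for a run: turn each D-shaped tube block so that its flat matches the flat of a free pocket in the heater and seat it fully home, and pack the two plain round blocks upright, side by side, into the white storage case. Only when every block is in its place, throw the heater's switch fully over to on. Do not disturb the bottle, the flask and the dishes.

Things in the scene. Friction and masses are not known exactly. Their poses are not given: they have to be found in the camera images.
- insert0_c (a point): aluminium D-shaped tube block (round, with one full-height flat 24 mm from the axis; bottom edge bevelled 3 mm), 68 mm in diameter, 45 mm tall; on its top, through the axis, an upright grip fin 12 mm thick (along x), 36 mm long (along y), 30 mm tall; 75 mm over all, 0.25-0.46 kg. Its flat faces +x, three dark bore mouths on top lie on the -x side. May be absent. Point on the axis, 37.5 mm above the underside; z up.
- insert1_c (a point): aluminium D-shaped tube block (round, with one full-height flat 24 mm from the axis; bottom edge bevelled 3 mm), 68 mm in diameter, 45 mm tall; on its top, through the axis, an upright grip fin 12 mm thick (along x), 36 mm long (along y), 30 mm tall; 75 mm over all, 0.25-0.46 kg. Its flat faces +x, three dark bore mouths on top lie on the -x side. May be absent. Point on the axis, 37.5 mm above the underside; z up.
- insert2_c (a point): aluminium D-shaped tube block (round, with one full-height flat 24 mm from the axis; bottom edge bevelled 3 mm), 68 mm in diameter, 45 mm tall; on its top, through the axis, an upright grip fin 12 mm thick (along x), 36 mm long (along y), 30 mm tall; 75 mm over all, 0.25-0.46 kg. Its flat faces +x, three dark bore mouths on top lie on the -x side. May be absent. Point on the axis, 37.5 mm above the underside; z up.
- insert3_c (a point): aluminium D-shaped tube block (round, with one full-height flat 24 mm from the axis; bottom edge bevelled 3 mm), 68 mm in diameter, 45 mm tall; on its top, through the axis, an upright grip fin 12 mm thick (along x), 36 mm long (along y), 30 mm tall; 75 mm over all, 0.25-0.46 kg. Its flat faces +x, three dark bore mouths on top lie on the -x side. May be absent. Point on the axis, 37.5 mm above the underside; z up.
- round0_c (a point): aluminium plain round tube block without a flat, 68 mm in diameter, 45 mm tall; on its top, through the axis, an upright grip fin 12 mm thick (along x), 36 mm long (along y), 30 mm tall; 75 mm over all, 0.25-0.46 kg. Three dark bore mouths either side of the fin. Fits none of the pockets. Point on the axis, 37.5 mm above the underside; z up.
- round1_c (a point): aluminium plain round tube block without a flat, 68 mm in diameter, 45 mm tall; on its top, through the axis, an upright grip fin 12 mm thick (along x), 36 mm long (along y), 30 mm tall; 75 mm over all, 0.25-0.46 kg. Three dark bore mouths either side of the fin. Fits none of the pockets. Point on the axis, 37.5 mm above the underside; z up.
- well0: D-shaped pocket in the heater's top, 71 mm in diameter, flat 25.5 mm from the axis (1.5 mm play round a D block), 30 mm deep. Origin on the axis at the pocket's floor, 55 mm above the bench (mouth at 85 mm); z up; x points towards the pocket's flat, so a matching block has the same x direction. Takes any one D block, resting on its floor. Neighbours 84 mm apart.
- well1: D-shaped pocket in the heater's top, 71 mm in diameter, flat 25.5 mm from the axis (1.5 mm play round a D block), 30 mm deep. Origin on the axis at the pocket's floor, 55 mm above the bench (mouth at 85 mm); z up; x points towards the pocket's flat, so a matching block has the same x direction. Takes any one D block, resting on its floor. Neighbours 84 mm apart.
- well2: D-shaped pocket in the heater's top, 71 mm in diameter, flat 25.5 mm from the axis (1.5 mm play round a D block), 30 mm deep. Origin on the axis at the pocket's floor, 55 mm above the bench (mouth at 85 mm); z up; x points towards the pocket's flat, so a matching block has the same x direction. Takes any one D block, resting on its floor. Neighbours 84 mm apart.
- well3: D-shaped pocket in the heater's top, 71 mm in diameter, flat 25.5 mm from the axis (1.5 mm play round a D block), 30 mm deep. Origin on the axis at the pocket's floor, 55 mm above the bench (mouth at 85 mm); z up; x points towards the pocket's flat, so a matching block has the same x direction. Takes any one D block, resting on its floor. Neighbours 84 mm apart.
- tub: open grey plastic tub fixed to the bench, outer 198 x 258 x 50 mm, walls and floor 4 mm thick. Origin on the bench 50 mm towards +x of the tub's middle (the middle is at x = -50 mm in its axes), 258 mm side along y. The blocks stand in it, about 80 to 88 mm apart.
- case: white open storage case fixed to the bench between heater and tub, outer 152 (along x) x 82 (along y) x 40 mm high, walls and floor 4 mm thick, so inside 144 x 74 mm: just room for the two round blocks standing side by side. Origin on the bench under its centre.
- heater: fixed white dry-block heater, 184 x 184 mm and 85 mm high, with four D pockets in its dark steel top plate and, on its -x side, a console 35 mm high and 76 mm deep that carries the switch. Origin on the bench under the middle of the four pockets.
- switch (a joint): toggle switch lever, rad: 0 (up to 0.15 at the start) is off, leaning to the heater's -x; 1.0 is fully on, leaning to its +x, towards the pockets. Stays where it is left; a push of some 1 to 2 N at the ball moves it.
- switch_tip (a point): centre of the black ball, 26 mm in diameter, at the end of the switch lever; the lever is 60 mm long and pivots about the heater's y axis at a point 126 mm to -x of the heater's origin, 57 mm above the bench. x, y, z turn with the lever (equal to the heater's axes at joint value 0).
- reagent: bystander: amber reagent bottle with blue cap, 72 mm in diameter, 150 mm tall, origin at the centre of its underside
- flask: bystander: conical glass flask, 72 mm in diameter, 118 mm tall, origin at the centre of its underside
- dishes: bystander: stack of closed clear dishes, 92 mm in diameter, 45 mm tall, origin at the centre of its underside
There are look-alikes about, which are no part of the job. What is shaped like the part that bears insert2_c but blue or orange is not meant.

How it is judged:
By the outcome, as a careful person would: the job done as asked, in the order asked, and still so for the second after the job is handed in, with the robot touching nothing.
Of insert0, insert1, insert2, insert3 only 2 to 4 are there at a start; the rules pass over those that are not, and their reading is None.
At some moment in a run one of insert0, insert1, insert2, insert3, round0, round1 may be knocked a few centimetres aside while the robot is not near it.
It also fails if it takes over 210 s, if anything falls off the work surface, if the arm or the gripper's body presses on something with over 40 N, if the wrist force passes 120 N, or if a joint passes its speed limit or range.

## Robot

A 7-joint arm with a two-finger parallel gripper is mounted at the origin on the work surface. World frame = base frame: x ahead of the robot, y to its left, z up, the work surface at z = 0. Lengths are in m, angles in rad, forces in N, time in s.
With the tool pointing down it reaches from about 0.425 to 1.025 m from the base axis. Payload 9.4 kg.
Tool frame: the origin (TCP) lies midway between the tips of the shut fingers; the grasp point (between the pads) lies 19 mm behind it; z points along the fingers, y is the direction in which the jaws open and shut (so a half turn about z gives the same grasp; the last joint's range is limited). The gripper opens to 93 mm and grips with 3 to 60 N. Pads are 15 mm wide; open, the fingers measure 128 mm over their backs; the gripper's body (75 mm by 188 mm) begins 65 mm behind the grasp point.
Start: joints at [1.15, 0.599, -0.003, 1.599, 0.002, 0.943, -0.08], TCP at [0.244, -0.683, 0.219] pointing down, gripper open.
Joint ranges: [-2.57, 2.57], [-0.35, 1.97], [-1.29, 1.29], [0.11, 2.56], [-1.05, 4.19], [0.11, 1.86], [-2.63, 2.63]. Speed limits (rad/s): [2.22, 2.22, 3.01, 3.01, 3.14, 3.14, 3.14].

## Interface

Orientations are given as [roll, pitch, yaw] about the fixed x, y, z axes, in that order (R = Rz(yaw) Ry(pitch) Rx(roll)).
In Python, from cell import env, grab_frame gives the robot as it stands. Calls block until the motion is done:
- env.move_ptp(position, orientation): joint-space move of the TCP to a pose.
- env.move_l(position, rot=None, feed=0.15): straight line of the TCP; rot=None keeps the orientation; feed is the mean speed in m/s.
- env.movej(angles): joint-space move.
- env.set_gripper(opening, f_grip=None): opening from 0.0 (shut) to 1.0 (fully open); f_grip is the grip in N (None keeps the last); returns when the fingers have stopped.
- env.hold(seconds).
- env.ik(position, orientation): joint angles nearest the present ones, or None.
- env.get_obs(): the state.
- grab_frame(name): name is "scene" or "side" or "wrist"; returns a dict with "image" (400x640x3 uint8, blue, green, red), "vertical_fov" (degrees; the focal length in pixels is half the picture's height over the tangent of half this angle, whatever the lens; pixels are square), "cx", "cy" (the principal point, pixels), "distortion" ([k1, k2, p1, p2, k3] as OpenCV has them; the pictures are not rectified), "xyz" and "orientation" of the camera in the world; the wrist camera has in their place "mount" (4x4, takes a point from camera to tool coordinates, whose origin is the TCP and whose axes are the flange's). Camera axes: x right, y down, z forward; pixel columns grow to the right and rows downward; lengths in m; the calibration is good to about 2 mm. A picture is of the moment at which its call begins: read the wrist's pose just before it. There is no depth.
A pose or a line that the arm cannot do raises env.Unreachable and nothing moves.
- env.sign_off(): hands the job in, once; it reports no verdict.
The state is a dict: "time_s": time; "q": joint angles; "qd": joint speeds; "tau": joint torques, N m; "ee_pos": TCP position; "tcp_rot": TCP orientation; "wrist_force": force on the tool from outside, world axes, zero at the start; "torque": the same for the moment, N m; "width": opening from 0.0 (shut) to 1.0 (fully open).
Only numpy, scipy, OpenCV 4.12 (cv2) and the standard library are available. Lean on these libraries where they do the work, as an engineer would, in place of code of your own. Each camera call takes 0.05 s, during which the arm holds its last target. There are 200 camera calls.

## Working session

There is one attempt and no reset: what is moved stays moved. The work goes in short steps, each a Python script; the robot and the scene stay as the last script left them, time stands still between calls to the robot, and variables do not carry over. Pictures are saved under pics/ and viewed, about 12 in all and at most 16, crops included, and the job is handed in when it is done.

```bash
ls; mkdir -p pics; python3 - <<'E'
from cell import env, grab_frame
import cv2
for n in ["scene","side","wrist"]:
    f=grab_frame(n); cv2.imwrite(f"pics/{n}0.png",f["image"])
    print(n,{k:v for k,v in f.items() if k!="image"})
o=env.get_obs(); print(o)
E
```

```text
pics
scene {'vertical_fov': 42.38049981881414, 'cx': 311.6967625864507, 'cy': 194.66164435481778, 'distortion': array([-0.0362327,  0.       ,  0.       ,  0.       ,  0.       ]), 'xyz': array([ 0.90534573, -0.60773748,  1.07432671]), 'orientation': array([-2.5144047 ,  0.00806932,  0.50208648])}
side {'vertical_fov': 47.58919649375392, 'cx': 319.0096813636074, 'cy': 205.9426214233641, 'distortion': array([-0.07617605,  0.        ,  0.        ,  0.        ,  0.        ]), 'xyz': array([ 0.48840784, -0.65550553,  0.86378172]), 'orientation': array([-2.42314142,  0.01118148, -0.09813747])}
wrist {'vertical_fov': 62.40977243068401, 'cx': 319.40104973291136, 'cy': 200.54773012159015, 'distortion': array([-0.03443953,  0.        ,  0.        ,  0.        ,  0.        ]), 'mount': array([[ 4.90243518e-04, -9.61926011e-01, -2.73309548e-01,
         7.73973741e-02],
       [ 9.99999830e-01,  5.57459843e-04, -1.68276921e-04,
         4.10654877e-04],
       [ 3.14229045e-04, -2.73309419e-01,  9.61926121e-01,
        -1.65054926e-01],
       [ 0.00000000e+00,  0.00000000e+00,  0.00000000e+00,
         1.00000000e+00]])}
{'time_s': 0.15, 'q': array([ 1.15030234,  0.59995512, -0.00252987,  1.5999492 ,  0.00181117,
        0.94290269, -0.07980581]), 'qd': array([-0.00092091, -0.00165105, -0.00070372, -0.00232193, -0.00010409,
       -0.0004794 ,  0.00042633]), 'tau': array([ 3.62410923e-03, -7.65582347e+01,  1.49964977e+00, -2.52559465e+01,
       -5.23081468e-02,  1.49085472e-02,  9.93438948e-05]), 'ee_pos': array([ 0.24422427, -0.68223084,  0.21794751]), 'tcp_rot': array([-3.14038727e+00,  1.32569380e-04,  3.43842026e-01]), 'wrist_force': array([-1.14876929,  0.61564783, -0.91970825]), 'torque': array([-0.05196205,  0.00353539, -0.00321592]), 'width': 0.9995152667521064}
```

View images.

View pics/scene0.png

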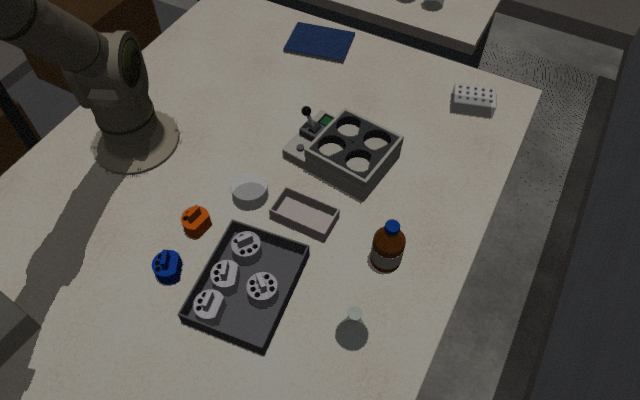

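View pics/side0.png

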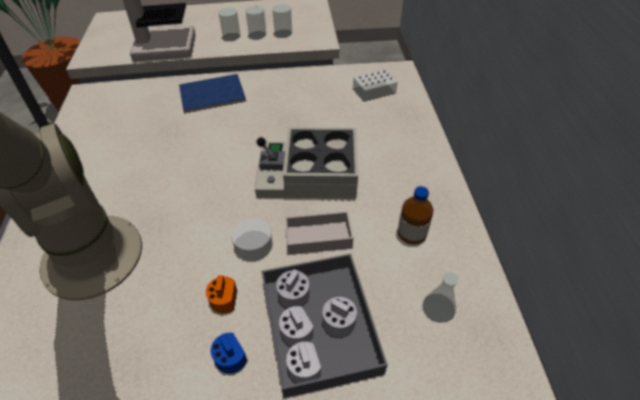

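```bash
cat > h.py <<'E'
from cell import env, grab_frame
import numpy as np, cv2
from scipy.spatial.transform import Rotation as R
def cam(f, obs=None):
    fl=200/np.tan(np.radians(f["vertical_fov"])/2)
    K=np.array([[fl,0,f["cx"]],[0,fl,f["cy"]],[0,0,1]])
    if "mount" in f:
        T=np.eye(4); T[:3,:3]=R.from_euler("xyz",obs["tcp_rot"]).as_matrix(); T[:3,3]=obs["ee_pos"]; T=T@f["mount"]
    else:
        T=np.eye(4); T[:3,:3]=R.from_euler("xyz",f["orientation"]).as_matrix(); T[:3,3]=f["xyz"]
    return dict(K=K,d=np.array(f["distortion"]),T=T,im=f["image"])
def snap(n): 
    o=env.get_obs(); return cam(grab_frame(n),o)
def unproj(c,px,z):
    u=cv2.undistortPoints(np.array(px,float).reshape(-1,1,2),c["K"],c["d"]).reshape(-1,2)
    d=np.c_[u,np.ones(len(u))]@c["T"][:3,:3].T; o=c["T"][:3,3]
    return (o+d*((z-o[2])/d[:,2])[:,None])[:,:2]
def proj(c,P):
    T=np.linalg.inv(c["T"]); rv=cv2.Rodrigues(T[:3,:3])[0]
    return cv2.projectPoints(np.array(P,float).reshape(-1,1,3),rv,T[:3,3],c["K"],c["d"])[0].reshape(-1,2)
def ortho(c,x0,y1,w,h,z,s):
    """top view: cols grow with +x from x0, rows grow with -y from y1; s px per m"""
    W,H=int(w*s),int(h*s); g=np.stack(np.meshgrid(x0+np.arange(W)/s,y1-np.arange(H)/s,[z]),-1).reshape(-1,3)
    m=proj(c,g).reshape(H,W,2).astype(np.float32)
    return cv2.remap(c["im"],m[...,0],m[...,1],cv2.INTER_CUBIC)
E
python3 - <<'E'
from h import *
for n,tub,heat in [("scene",[(233,222),(309,247),(265,348),(181,316)],[(347,111),(404,143),(368,187),(306,150)]),("side",[(264,264),(350,258),(383,368),(283,386)],[(289,130),(355,130),(357,181),(286,181)])]:
    c=snap(n); t=unproj(c,tub,.05);h=unproj(c,heat,.085)
    print(n,t.round(3).tolist(),t.mean(0),h.round(3).tolist(),h.mean(0))
    bl=dict(scene=[(245,243),(262,286),(224,273),(208,303)],side=[(292,285),(340,312),(295,324),(303,360)])[n]
    print(unproj(c,bl,.05).round(3).tolist())
    cs=dict(scene=[(287,189),(339,214),(322,237),(270,212)],side=[(286,219),(348,215),(352,240),(287,244)])[n]
    print("case",unproj(c,cs,.04).round(3).tolist())
    by=dict(scene=[(383,265),(350,335),(250,200)],side=[(413,235),(440,305),(251,245)])[n]
    print("by",unproj(c,by,.0).round(3).tolist())
E
```

```text
scene [[0.415, -0.12], [0.606, -0.093], [0.642, -0.342], [0.451, -0.369]] [ 0.52864777 -0.2309786 ] [[0.503, 0.305], [0.682, 0.272], [0.661, 0.101], [0.473, 0.132]] [0.5798605  0.20270887]
[[0.472, -0.154], [0.564, -0.228], [0.473, -0.241], [0.483, -0.317]]
case [[0.475, 0.031], [0.623, 0.026], [0.617, -0.05], [0.473, -0.048]]
by [[0.768, -0.028], [0.775, -0.217], [0.392, -0.019]]
side [[0.415, -0.099], [0.601, -0.103], [0.627, -0.351], [0.443, -0.365]] [ 0.52157949 -0.22942837] [[0.493, 0.301], [0.669, 0.281], [0.645, 0.092], [0.475, 0.111]] [0.5704476  0.19632347]
[[0.472, -0.157], [0.563, -0.229], [0.473, -0.246], [0.482, -0.32]]
case [[0.468, 0.03], [0.615, 0.026], [0.614, -0.048], [0.467, -0.043]]
by [[0.768, -0.019], [0.782, -0.21], [0.381, -0.008]]
```

```bash
python3 - <<'E'
from h import *
import pickle
D={}
for k,p,a in [("tub",(0.47,-0.23,0.33),(0.39,-.10,0.26,0.28,.045)),("heat",(0.50,0.18,0.33),(0.41,0.31,0.30,0.40,.085))]:
    env.move_ptp(p,[np.pi,0,0]); env.hold(0.3)
    c=snap("wrist"); D[k]=c; o=env.get_obs(); print(o["ee_pos"],o["q"].round(2),o["time_s"],c["T"][:3,3])
    cv2.imwrite(f"pics/{k}_w.png",c["im"])
    s=2000 if k=="tub" else 1500
    cv2.imwrite(f"pics/{k}_o.png",cv2.convertScaleAbs(ortho(c,a[0],a[1],a[2],a[3],a[4],s),alpha=1.5))
pickle.dump(D,open("D.pkl","wb"))
E
```

```text
[ 0.46989518 -0.230279    0.32985113] [ 0.38  0.24 -0.04  1.92  0.01  0.99 -1.24] 2.475 [ 0.54738395 -0.23032447  0.49485893]
[0.50017519 0.17953805 0.33001323] [-0.24  0.26 -0.27  1.89  0.08  1.   -2.12] 4.3417 [0.57766235 0.17942274 0.49507161]
```

View pics/tub_o.png

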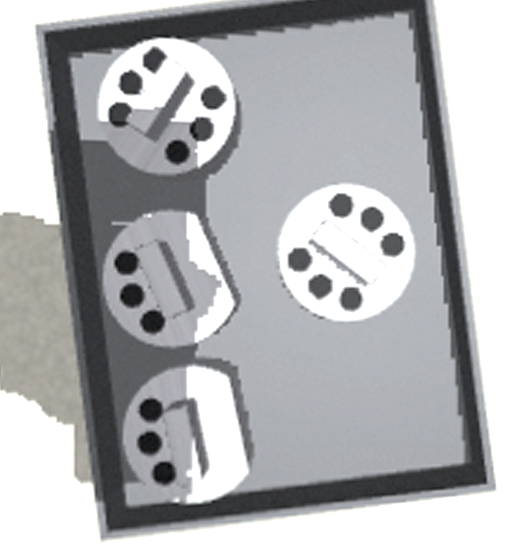

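View pics/heat_o.png

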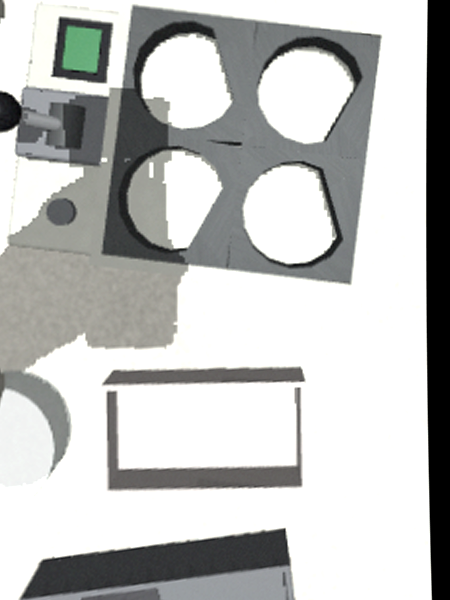

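The tub holds two round blocks, A at about (169,106) and B at (346,252), and two D blocks at (170,278) and (191,433). All four heater pockets are free. I'll refine the heater centre from opposing wrist yaws, which cancels any camera mount error.

```bash
cat >> h.py <<'E'
def plate(c,name=None):
    s=2000; x0,y1=.43,.33; im=ortho(c,x0,y1,.27,.24,.085,s); g=cv2.cvtColor(im,cv2.COLOR_BGR2GRAY)
    m=((g<85)*255).astype(np.uint8); m=cv2.morphologyEx(m,cv2.MORPH_OPEN,np.ones((9,9)))
    if name: cv2.imwrite(name,np.hstack([cv2.convertScaleAbs(im,alpha=1.4),cv2.cvtColor(m,cv2.COLOR_GRAY2BGR)])[::2,::2])
    return g
E
python3 - <<'E'
from h import *
import pickle
D=pickle.load(open("D.pkl","rb"))
for k,p,yw in [("heat180",(0.65,0.18,0.33),np.pi),("heat90",(.57,.13,.33),1.85)]:
    env.move_ptp(p,[np.pi,0,yw]); env.hold(0.3)
    D[k]=snap("wrist"); o=env.get_obs(); print(o["ee_pos"],o["tcp_rot"],o["q"].round(2))
env.move_ptp((.5,-.33,.33),[np.pi,0,1.85]); env.hold(.3); D["tub90"]=snap("wrist")
pickle.dump(D,open("D.pkl","wb"))
t=[cv2.convertScaleAbs(ortho(D[k],.44,.32,.24,.22,.085,1600),alpha=1.5) for k in("heat180","heat90")]
cv2.imwrite("pics/h2.png",np.hstack(t))
cv2.imwrite("pics/t2.png",cv2.convertScaleAbs(ortho(D["tub90"],.39,-.10,.26,.28,.049,2000),alpha=1.5))
E
```

```text
[0.64994281 0.18009256 0.33006254] [-3.14149891e+00  1.26162881e-04 -3.14148572e+00] [ 0.28  0.65 -1.1   1.55  0.59  1.31  0.68]
[0.57010156 0.13013336 0.32975572] [-3.14124467e+00 -3.78243946e-04  1.85054098e+00] [ 0.26  0.42 -0.83  1.76  0.35  1.11 -0.4 ]
```

View pics/h2.png

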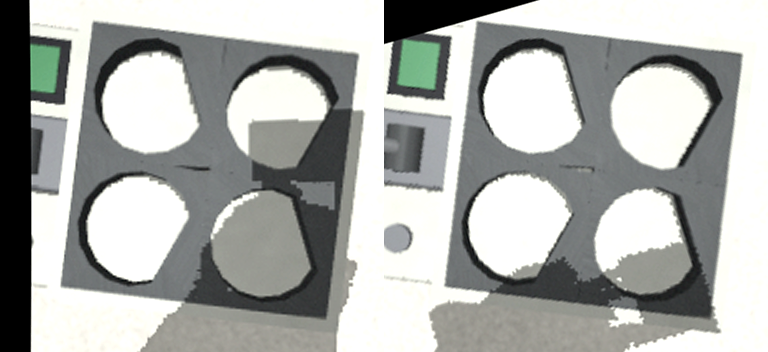

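View pics/t2.png

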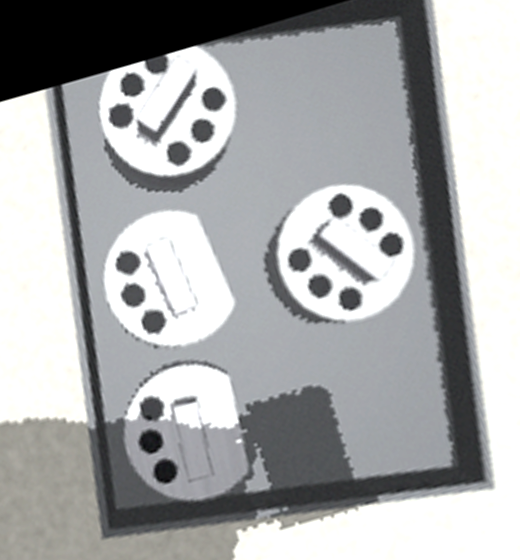

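Three heater views agree within 0.5 mm: centre (0.571, 0.2136), yaw −7°. The tub blocks agree between views to about 1 mm. Next is picking the first D block, plus a look at the case.

```bash
cat >> h.py <<'E'
def go(x,y,z,yawdeg): env.move_ptp((x,y,z),[np.pi,0,np.radians(yawdeg)])
def st(t=""):
    o=env.get_obs(); print(t,"t",round(o["time_s"],1),"p",o["ee_pos"].round(4),"F",o["wrist_force"].round(1),"M",o["torque"].round(2),"w",round(o["width"]*93,1),"q",o["q"].round(2)); return o
def grasp(x,y,yawdeg,z=.053,op=.5):
    go(x,y,.19,yawdeg); env.set_gripper(op,40); env.move_l((x,y,z),feed=.12); st("down")
    env.set_gripper(0,40); st("shut"); env.move_l((x,y,.20),feed=.15); env.hold(.2); return st("up")
def heldview(name,zt=.049-.053):
    """ortho in tool-centred frame at block-top height: returns picture with cols along tool x, rows along -tool y..."""
    o=env.get_obs(); c=snap("wrist"); cv2.imwrite(name,c["im"]); return o,c
E
python3 - <<'E'
from h import *
import pickle
D=pickle.load(open("D.pkl","rb"))
cs=cv2.convertScaleAbs(ortho(D["heat"],.45,.06,.2,.14,.04,2000),alpha=.8)
grasp(.476,-.239,24+90)
o,c=heldview("pics/held1.png")
pickle.dump((o,c),open("held1.pkl","wb"))
cv2.imwrite("pics/v1.png",np.vstack([cs,cv2.resize(c["im"],(400,250))]))
E
```

```text
down t 13.4 p [ 0.4763 -0.2391  0.0536] F [-0.  -0.2  0.7] M [-0.   -0.09 -0.06] w 46.4 q [ 0.75  0.68 -0.58  2.14  0.76  0.52  0.02]
shut t 14.0 p [ 0.4757 -0.2391  0.0529] F [-0.5 -0.3 -1.6] M [-0.04  0.05 -0.01] w 11.5 q [ 0.75  0.69 -0.57  2.14  0.76  0.52  0.02]
up t 15.4 p [ 0.4757 -0.2388  0.1993] F [-0.3  0.2 -4.1] M [-0.02 -0.1  -0.02] w 11.8 q [ 0.92  0.5  -0.79  2.03  0.49  0.81  0.26]
```

View pics/v1.png

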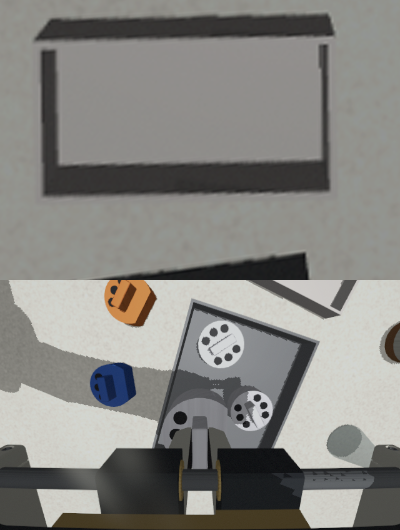

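The case in the first wrist view reads centre ≈ (0.543, 0.000), yaw +1°. I'll check that against the view from the south and enlarge the held block.

```bash
python3 - <<'E'
from h import *
import pickle
D=pickle.load(open("D.pkl","rb")); o,c=pickle.load(open("held1.pkl","rb"))
cs=cv2.convertScaleAbs(ortho(D["tub"],.45,.06,.2,.14,.04,2000),alpha=.8)
# tool-frame ortho at block-top height of the held block (tool z=+.003)
T=np.eye(4);T[:3,:3]=R.from_euler("xyz",o["tcp_rot"]).as_matrix();T[:3,3]=o["ee_pos"]
s=5000; xs=np.arange(-.02,.05,1/s); ys=np.arange(-.04,.04,1/s)
g=np.stack(np.meshgrid(ys,xs[::-1],[.003]),-1).reshape(-1,3)[:,[1,0,2]]
P=g@T[:3,:3].T+T[:3,3]; m=proj(c,P).reshape(len(xs),len(ys),2).astype(np.float32)
cv2.imwrite("pics/v2.png",np.vstack([cs,cv2.convertScaleAbs(cv2.remap(c["im"],m[...,0],m[...,1],1),alpha=1.5)[:320]]) if 0 else cs)
t=cv2.convertScaleAbs(cv2.remap(c["im"],m[...,0],m[...,1],1),alpha=1.5)
cs=cv2.copyMakeBorder(cs,0,t.shape[0]-cs.shape[0],0,0,0)
cv2.imwrite("pics/v2.png",np.hstack([cs,t])); print(cs.shape,t.shape)
E
```

```text
(350, 400, 3) (350, 400, 3)
```

View pics/v2.png

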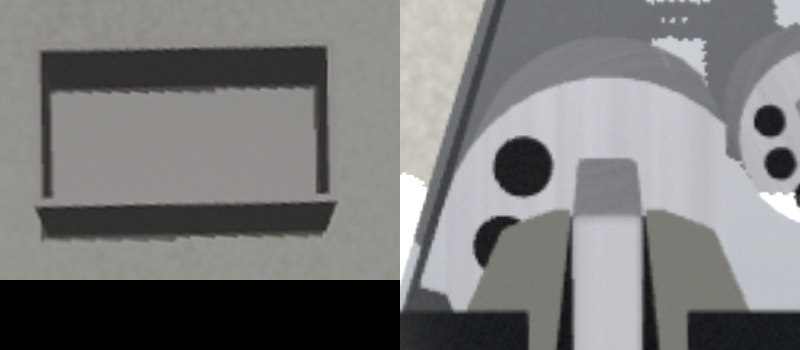

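The case centre is confirmed at (0.5425, −0.0005). In the tool frame, the held block's rim apex is at row 77, so it is centred within 0.5 mm. Inserting it now.

```bash
cat >> h.py <<'E'
def insert(x,y,yawdeg,zs=.104):
    go(x,y,.20,yawdeg); env.move_l((x,y,.142),feed=.1); env.hold(.3); o=st("hover"); f0=o["wrist_force"][2]
    z=.142
    while z>zs+.0005:
        z=max(z-.004,zs); env.move_l((x,y,z),feed=.04); o=env.get_obs()
        f=o["wrist_force"]-[0,0,f0]; print(round(z,4),o["ee_pos"].round(4),f.round(1),o["torque"].round(2))
        if f[2]>15 or np.hypot(f[0],f[1])>20: print("STOP"); return False
    return True
E
python3 - <<'E'
from h import *
go(.54,-.05,.21,110); print(insert(.6080,.1668,105.3))
E
```

```text
hover t 18.2 p [0.6082 0.1668 0.1425] F [-0.3 -0.1 -2.8] M [-0.07 -0.16  0.02] w 12.1 q [ 0.07  0.66 -0.67  1.86  0.55  0.81 -0.61]
0.138 [0.6078 0.1667 0.1377] [ 0.1 -0.1 -0.5] [-0.01 -0.11 -0.  ]
0.134 [0.6078 0.1667 0.1336] [-0.1  0.1 -0.8] [-0.05 -0.08 -0.07]
0.13 [0.6078 0.167  0.1307] [-3.7 -0.8  8.9] [-0.24  0.6   0.01]
0.126 [0.6075 0.1666 0.1261] [-1.7 -1.8  0.4] [-0.07  0.5   0.06]
0.122 [0.6075 0.1665 0.1211] [-1.6 -0.7 -1.6] [-0.26  0.54  0.06]
0.118 [0.6075 0.1666 0.1174] [-2.4 -1.3 -1.7] [-0.35  0.78  0.  ]
0.114 [0.6075 0.1666 0.1136] [-3.5 -0.8 -2.6] [-0.34  1.1   0.06]
0.11 [0.6075 0.1666 0.1098] [-4.8 -1.2 -2.9] [-0.35  1.18  0.12]
0.106 [0.6075 0.1667 0.1058] [-5.3 -0.6 -2.7] [-0.29  1.24  0.14]
0.104 [0.6076 0.1667 0.104 ] [-5.4 -1.  -1.2] [-0.34  1.37  0.1 ]
True
```

```bash
python3 - <<'E'
from h import *
for z in (.1025,.101):
    env.move_l((.6070,.1667,z),feed=.03); env.hold(.2); o=st("press")
    if o["wrist_force"][2]>6: break
env.set_gripper(.4); env.hold(.2); st("open"); 
p=env.get_obs()["ee_pos"]; env.move_l((p[0],p[1],.21),feed=.15)
go(.52,-.22,.24,102)
o=grasp(.486,-.3155,102); c=snap("wrist")
T=np.eye(4);T[:3,:3]=R.from_euler("xyz",o["tcp_rot"]).as_matrix();T[:3,3]=o["ee_pos"]
s=5000; xs=np.arange(-.02,.05,1/s); ys=np.arange(-.04,.04,1/s)
g=np.stack(np.meshgrid(ys,xs[::-1],[.003]),-1).reshape(-1,3)[:,[1,0,2]]
m=proj(c,g@T[:3,:3].T+T[:3,3]).reshape(len(xs),len(ys),2).astype(np.float32)
cv2.imwrite("pics/v3.png",np.hstack([cv2.convertScaleAbs(cv2.remap(c["im"],m[...,0],m[...,1],1),alpha=1.5),cv2.resize(c["im"],(400,350))]))
E
```

```text
press t 21.1 p [0.6073 0.1669 0.103 ] F [-4.1 -1.6  4.4] M [-0.53  1.18  0.02] w 12.3 q [ 0.05  0.7  -0.63  1.89  0.6   0.74 -0.66]
press t 21.6 p [0.6074 0.167  0.1029] F [-7.7 -3.  17.6] M [-1.06  1.98  0.06] w 11.9 q [ 0.05  0.7  -0.63  1.89  0.6   0.74 -0.66]
open t 22.4 p [0.607  0.1667 0.101 ] F [ 0.3 -0.8  0.6] M [ 0.01 -0.09  0.01] w 36.8 q [ 0.05  0.7  -0.63  1.89  0.6   0.74 -0.66]
down t 27.0 p [ 0.4864 -0.3157  0.0536] F [-0.3  0.5  0.1] M [ 0.06 -0.15  0.05] w 46.7 q [ 0.85  0.72 -0.56  2.04  0.69  0.58  0.02]
shut t 27.6 p [ 0.4856 -0.3156  0.0529] F [-0.   0.1  0.1] M [-0.08  0.18 -0.06] w 11.7 q [ 0.85  0.72 -0.56  2.04  0.69  0.58  0.02]
up t 29.0 p [ 0.4858 -0.3153  0.1992] F [ 0.3  0.7 -4.8] M [-0.03 -0.12 -0.06] w 11.8 q [ 0.98  0.54 -0.73  1.93  0.47  0.85  0.21]
```

View pics/v3.png

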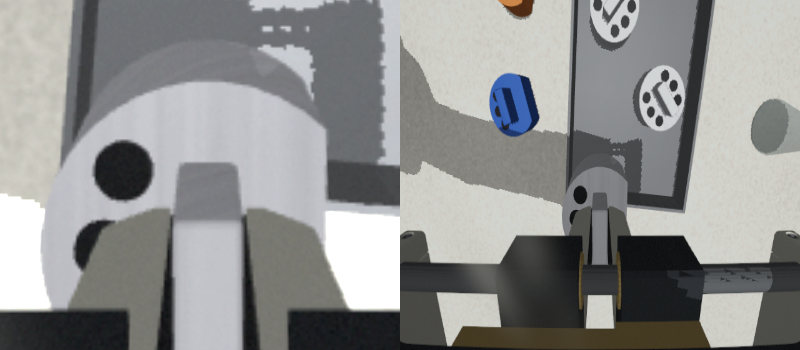

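The D block is held centred: apex row 80, flat at column 327. Inserting it into the top-right pocket.

```bash
python3 - <<'E'
from h import *
go(.54,-.05,.21,80); ok=insert(.6175,.2502,60.2); print(ok)
if ok:
    p=env.get_obs()["ee_pos"]
    for z in (.1025,.101):
        env.move_l((.6175,.2502,z),feed=.03); env.hold(.2); o=st("press")
        if o["wrist_force"][2]>6: break
E
```

```text
hover t 32.3 p [0.6177 0.2503 0.1425] F [-0.8  0.1 -4.7] M [-0.03 -0.09 -0.04] w 11.8 q [-0.16  0.66 -0.49  1.79  0.41  0.8  -1.37]
0.138 [0.6173 0.25   0.1377] [-1.1  0.2  0.2] [-0.02 -0.06 -0.04]
0.134 [0.6173 0.2501 0.1336] [-0.3  0.6 -0.4] [-0.06 -0.05 -0.02]
0.13 [0.6173 0.2501 0.1296] [-0.2  0.5  0.4] [-0.03 -0.08  0.04]
0.126 [0.6173 0.2501 0.1257] [ 0.1 -0.6  0.4] [ 0.01 -0.01 -0.01]
0.122 [0.6173 0.2501 0.1217] [-0.4  0.5  0.1] [-0.07 -0.09 -0.02]
0.118 [0.6173 0.2501 0.1177] [ 0.2 -0.3  0.3] [-0.08 -0.05 -0.02]
0.114 [0.6173 0.2501 0.1137] [-0.6 -0.3 -0.2] [-0.08  0.01  0.05]
0.11 [0.6174 0.2501 0.1097] [0.1 0.8 0.2] [-0.   -0.06 -0.04]
0.106 [0.6173 0.2501 0.1057] [-0.3 -0.5  0.8] [-0.06 -0.04  0.01]
0.104 [0.6175 0.2502 0.104 ] [-0.2 -0.3  0.4] [-0.03 -0.05  0.02]
True
press t 35.2 p [0.6175 0.2503 0.1038] F [-2.5 -1.7  8.7] M [-0.48  0.76 -0.04] w 11.9 q [-0.18  0.7  -0.46  1.81  0.44  0.73 -1.4 ]
```

```bash
python3 - <<'E'
from h import *
env.set_gripper(.4); env.hold(.2); st("open"); p=env.get_obs()["ee_pos"]; env.move_l((p[0],p[1],.21),feed=.15)
go(.50,.20,.33,0); env.hold(.2); c1=snap("wrist")
go(.47,-.20,.33,0); env.hold(.2); c=snap("wrist"); st()
a=cv2.convertScaleAbs(ortho(c,.40,-.10,.22,.28,.049,1800),alpha=1.5); b=cv2.convertScaleAbs(ortho(c1,.42,.33,.27,.36,.10,1400),alpha=1.2)
cv2.imwrite("pics/v4.png",np.hstack([a,b])); print(a.shape,b.shape)
E
```

```text
open t 36.1 p [0.6175 0.2502 0.1025] F [ 0.1 -0.8  0.2] M [-0.11 -0.04  0.03] w 37.5 q [-0.18  0.7  -0.46  1.81  0.44  0.73 -1.4 ]
 t 39.8 p [ 0.4704 -0.1992  0.33  ] F [-0.6 -0.7 -0.6] M [0.04 0.01 0.05] w 37.7 q [ 0.41  0.22 -0.15  1.94  0.04  0.99 -1.33]
(504, 396, 3) (504, 378, 3)
```

View pics/v4.png

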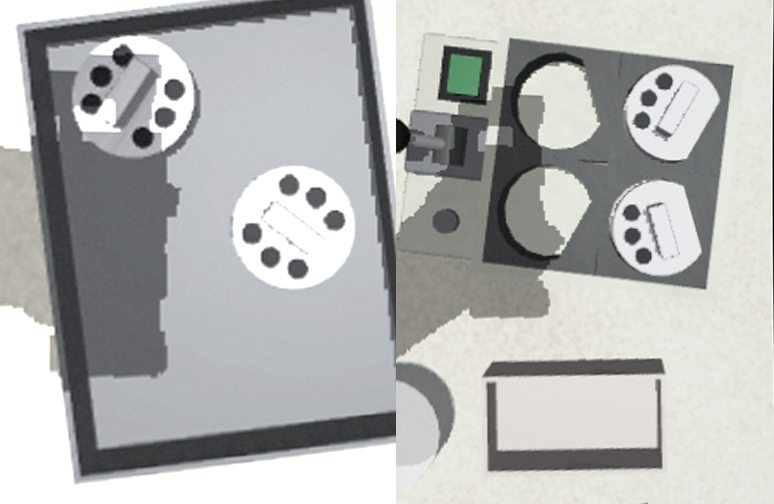

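Both D blocks are seated and the rounds have not moved: A at (0.475, −0.154), B at (0.563, −0.226). Moving round A into the case.

```bash
cat >> h.py <<'E'
def place(x,y,yawdeg):
    go(x,y,.16,yawdeg); env.hold(.2); o=st("hover"); f0=o["wrist_force"]
    for z in (.11,.10,.09,.08,.07,.062,.057,.054,.0525,.051):
        env.move_l((x,y,z),feed=.06); o=env.get_obs(); f=o["wrist_force"]-f0
        print(z,o["ee_pos"].round(4),f.round(1))
        if f[2]>6 or np.hypot(f[0],f[1])>15: break
    ok=o["ee_pos"][2]<.0555
    if ok:
        env.set_gripper(.4); env.hold(.2); st("open"); env.move_l((x,y,.21),feed=.15)
    else: print("STOP")
    return ok
E
python3 - <<'E'
from h import *
o=grasp(.475,-.154,54)
if o["width"]*93>8:
    place(.5065,-.0011,1)
    go(.47,-.17,.33,0); env.hold(.2); c=snap("wrist")
    cv2.imwrite("pics/v5.png",cv2.convertScaleAbs(ortho(c,.40,.07,.26,.42,.049,1400),alpha=1.2))
E
```

```text
down t 42.2 p [ 0.4753 -0.1541  0.0535] F [-0.1  0.4  1.3] M [-0.06 -0.02  0.06] w 46.5 q [ 0.32  0.61 -0.17  2.23  0.31  0.32 -0.74]
shut t 42.8 p [ 0.4748 -0.154   0.0528] F [-0.2 -0.2 -2.9] M [-0.03  0.01  0.01] w 11.5 q [ 0.32  0.61 -0.17  2.24  0.31  0.32 -0.74]
up t 44.2 p [ 0.4747 -0.1539  0.1993] F [ 0.9 -0.  -2.8] M [-0.07 -0.05 -0.03] w 11.9 q [ 0.43  0.37 -0.3   2.11  0.17  0.68 -0.62]
hover t 45.4 p [ 0.5065 -0.002   0.1602] F [-0.2  0.7 -3.8] M [-0.03 -0.    0.03] w 12.2 q [-0.07  0.43 -0.06  2.15  0.04  0.57 -1.71]
0.11 [ 0.5067 -0.0011  0.1102] [ 0.1 -0.7  0.3]
0.1 [ 0.5062 -0.0011  0.0996] [ 0.5 -0.4  0.8]
0.09 [ 0.5062 -0.0011  0.0895] [-0.4 -0.7  0.9]
0.08 [ 0.5062 -0.0011  0.0795] [ 0.5 -0.3 -0.2]
0.07 [ 0.5062 -0.0011  0.0695] [-0.4 -0.6  0.2]
0.062 [ 0.5062 -0.0011  0.0616] [ 0.2 -1.1  0.5]
0.057 [ 0.5063 -0.0011  0.0567] [-0.2 -0.1  0.7]
0.054 [ 0.5064 -0.0011  0.0539] [ 0.6 -0.3  0.2]
0.0525 [ 0.5067 -0.001   0.0527] [ 0.3 -0.5  5. ]
0.051 [ 0.5071 -0.001   0.0524] [-2.9 -0.1 24.5]
open t 49.7 p [ 0.5065 -0.0011  0.051 ] F [ 0.8  0.1 -0.5] M [ 0.04 -0.   -0.05] w 37.1 q [-0.08  0.61 -0.04  2.23  0.07  0.3  -1.73]
```

View pics/v5.png

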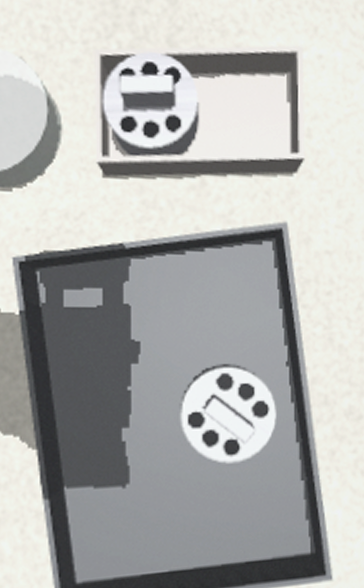

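Round A stands in the case. Round B is unmoved at (0.563, −0.226), with its fin along −39°.

```bash
python3 - <<'E'
from h import *
o=grasp(.563,-.226,-39)
if o["width"]*93>8:
    place(.5785,.0001,1)
    go(.44,.17,.36,0); env.hold(.2); c=snap("wrist"); s=snap("scene")
    a=cv2.convertScaleAbs(ortho(c,.36,.33,.34,.40,.09,1250),alpha=1.2)
    b=cv2.resize(s["im"][80:360,140:420],(500,500))
    cv2.imwrite("pics/v6.png",np.hstack([a,b])[:, :800]); print(a.shape)
E
```

```text
down t 54.5 p [ 0.5634 -0.2262  0.0537] F [ 0.2  0.8 -0. ] M [0.07 0.02 0.07] w 46.7 q [ 0.26  0.68  0.05  2.   -0.07  0.46 -1.9 ]
shut t 55.2 p [ 0.5628 -0.2261  0.0529] F [-1.3 -1.9 -0.2] M [0.03 0.11 0.03] w 11.9 q [ 0.26  0.68  0.05  2.   -0.07  0.46 -1.9 ]
up t 56.5 p [ 0.5627 -0.2259  0.1991] F [ 0.   0.6 -3.5] M [ 0.05 -0.06 -0.02] w 11.6 q [ 0.23  0.48  0.08  1.9  -0.05  0.76 -1.91]
hover t 57.6 p [ 0.5787 -0.0018  0.1602] F [ 0.4 -0.4 -2.7] M [0.05 0.04 0.05] w 11.8 q [-0.02  0.5  -0.11  1.99  0.09  0.66 -1.74]
0.11 [5.787e-01 1.000e-04 1.102e-01] [-0.1  0.6  0.2]
0.1 [5.782e-01 1.000e-04 9.960e-02] [ 0.2  0.1 -0.4]
0.09 [5.782e-01 1.000e-04 8.950e-02] [-0.3  0.7 -0. ]
0.08 [5.782e-01 1.000e-04 7.950e-02] [ 0.1  1.  -0.1]
0.07 [5.782e-01 1.000e-04 6.950e-02] [-0.6  0.5 -0.8]
0.062 [5.782e-01 1.000e-04 6.150e-02] [ 0.1  0.2 -0.6]
0.057 [5.783e-01 1.000e-04 5.670e-02] [-0.5  0.3 -0.3]
0.054 [5.784e-01 1.000e-04 5.390e-02] [-0.4  0.  -0.2]
0.0525 [ 0.5787 -0.      0.0528] [-0.4 -0.5  4.2]
0.051 [ 0.5789 -0.      0.0527] [-4.8 -1.6 22.2]
open t 62.0 p [5.785e-01 1.000e-04 5.100e-02] F [ 0.8 -0.3  0.9] M [ 0.04 -0.02  0.03] w 37.0 q [-0.04  0.66 -0.08  2.06  0.12  0.43 -1.77]
(500, 425, 3)
```

View pics/v6.png

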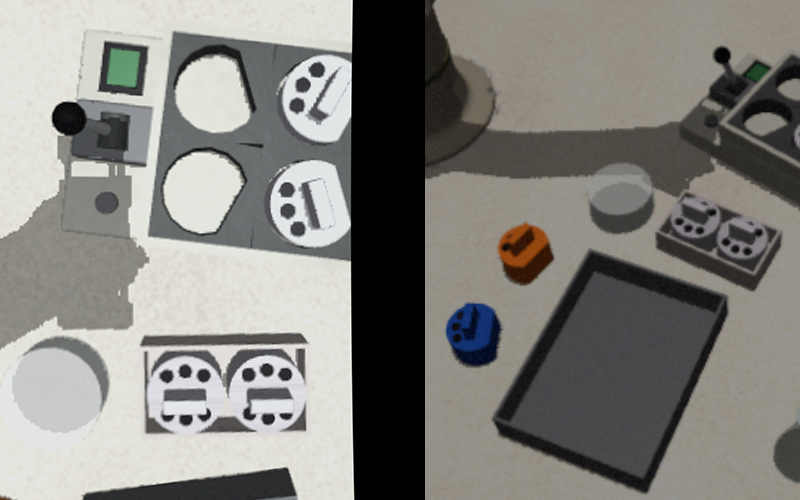

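All blocks are in place. The ball is seen at (68,118), which puts it at heater coordinates (−0.154, 0.000), a lean of about −0.48 rad as expected for off. Pushing it over.

```bash
python3 - <<'E'
from h import *
a=np.radians(-7.0)
W=lambda hx,hy=0.0:(.5714+np.cos(a)*hx-np.sin(a)*hy, .2136+np.sin(a)*hx+np.cos(a)*hy)
env.set_gripper(0,20)
x,y=W(-.195); go(x,y,.20,-7); env.move_l((x,y,.103),feed=.1); env.hold(.2); o=st("behind"); f0=o["wrist_force"]
u=np.array([np.cos(a),np.sin(a)])
for hx in np.r_[-.185,-.178:-.121:.008,-.119:-.100:.0015]:
    x,y=W(hx); env.move_l((x,y,.103),feed=.05); env.hold(.1); o=env.get_obs(); f=o["wrist_force"]-f0
    print(round(hx,4),o["ee_pos"].round(4),f.round(1)); 
    if -(f[:2]@u)>10: break
x,y=W(-.195); env.move_l((x,y,.11),feed=.1); env.move_l((x,y,.25),feed=.15)
go(.44,.12,.36,0); env.hold(.2); c=snap("wrist"); st()
A=cv2.convertScaleAbs(ortho(c,.36,.33,.36,.40,.09,1250),alpha=1.2)
s=snap("side"); cv2.imwrite("pics/v7.png",np.hstack([A,cv2.resize(s["im"][100:240,220:320],(350,490))[:]  if 0 else cv2.resize(s["im"][100:260,220:340],(350,500))]))
E
```

```text
behind t 67.3 p [0.3781 0.2375 0.1035] F [-0.1 -0.3  0.1] M [0.09 0.03 0.01] w 0.1 q [-0.59  0.47 -0.13  2.32  0.17  0.35 -2.57]
-0.185 [0.3878 0.236  0.103 ] [-1.   0.6 -0.1]
-0.178 [0.3947 0.2352 0.103 ] [ 0.   0.6 -1.4]
-0.17 [0.4029 0.2343 0.103 ] [-0.3 -0.4  0.7]
-0.162 [0.4108 0.2333 0.103 ] [ 0.3  0.1 -0.4]
-0.154 [0.4187 0.2324 0.103 ] [-0.4 -0.1 -0.4]
-0.146 [0.4266 0.2314 0.103 ] [ 0.6 -0.2  0.4]
-0.138 [0.4345 0.2304 0.103 ] [-1.2  0.8 -0.9]
-0.13 [0.4425 0.2294 0.103 ] [-0.   0.3 -0.7]
-0.122 [0.4506 0.2285 0.103 ] [-0.  -0.4 -0.3]
-0.119 [0.4515 0.2281 0.1028] [-6.9  2.   2.8]
-0.1175 [0.4517 0.2281 0.1028] [-9.9  2.4  4.6]
 t 74.7 p [0.4394 0.121  0.359 ] F [ 0.5 -0.2  0.9] M [ 0.03 -0.02  0.01] w 0.6 q [-0.25  0.12 -0.16  1.99  0.02  1.03 -1.99]
```

View pics/v7.png

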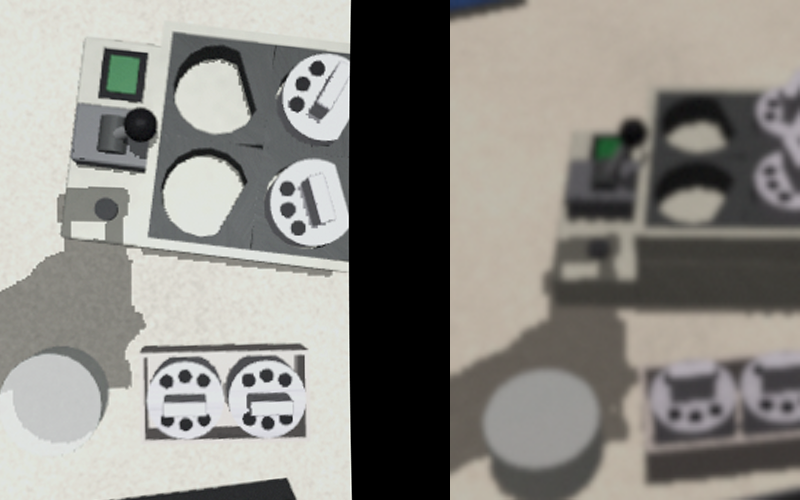

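The ball now sits at heater x ≈ −0.098 (−0.097 expected when fully on), and the lever hit its stop with 10 N. One last overall look before handing in.

```bash
python3 - <<'E'
from h import *
s=snap("scene"); cv2.imwrite("pics/v8.png",s["im"])
E
```

```text
(no output)
```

View pics/v8.png

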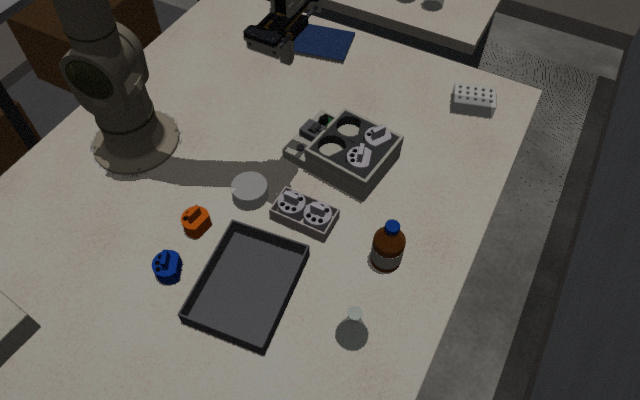

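The tub is empty, two D blocks are in the heater and two rounds are in the case. Bottle (388,247), flask (352,330), dishes (250,190) and the look-alikes are where they started.

```bash
python3 -c "
from cell import env
env.sign_off(); print(env.get_obs()['time_s'])"
```

```text
the job is handed in; nothing more can be done
the job is handed in; nothing more can be done
```

The job is done and handed in at about 75 s of the 210 s allowed. The tub held four blocks: two D-shaped and two round.

- **D blocks:** They are in the two heater pockets on the side away from the switch, flats matched, and pressed down until they met the pocket floor. The first one brushed the pocket edge going in: 9 N on entry, about 8 N sideways and 18 N down when pressed home. The second slid in almost without force.
- **Round blocks:** Both stand upright side by side in the white case and touched its floor.
- **Switch:** I threw it last, pushing until it met its stop at about 10 N. The ball then measured 98 mm to −x of the heater's origin, where about 97 mm is expected for fully on.

The last pictures showed every block in place and the tub empty. The bottle, flask, dishes and the orange and blue look-alikes looked unmoved. I saw no block get knocked aside during the run.

My first rough reading of the case from the fixed cameras was about 10 mm off in y. I used the two wrist-camera views instead, which agreed with each other.

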